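Load a framed picture into the transport tray behind its drop catch

TASK

Pack the blue picture in the white frame for transport: lay it flat on the open end of the tray and slide it in lengthwise between the rails, letting the frame itself lift the red drop catch, until the catch has fallen right down behind the frame. Work gently so the moulding does not chip against the tray, leave the sunset picture, pyramid, jar and bottle alone, and let go at the end.

Things in the scene. Friction and masses are not known exactly. Their poses are not given: they have to be found in the camera images.
- blue_picture: Picture to pack, face up: white frame 150 mm long (x) x 120 wide (y) x 22 high (z), 0.2 kg, blue painting. Origin: centre of underside. Frame bars are 18 mm wide, 12 mm above the sunken painting: pinch a bar from above, one finger inside, one outside. Either end may lead. The moulding chips if pressed on tray, rails, catch or end pad with over 20 N while slid in, or set down with over 40 N.
- carrier: Steel runner frame 304 x 170 x 30 mm fixed on the table, carrying a felt-lined plywood tray 392 x 150 mm. Origin at table level, frame x = -130 to +174 mm; +x points INTO the tray, the way the picture slides; z up. The tray's open end is at x = -240 - d mm: d, how far the tray is drawn out, is 0 to 50 mm, differs each time and is not measured; stiff runners hold it (60 N to shift).
- entry (a point): Point fixed to the carrier frame at x = -225 mm, mid-lane, at deck height (24 mm over the table): a picture laid lengthwise with its middle here lies steadily on the deck, just clear of the catch, its rear end overhanging the open end. Measured inward from the tray's open end: flared guides 0 to 46 mm (mouth 138 mm wide), then rails 123 mm apart and 12 mm high.
- inner (a point): Point fixed to the carrier frame at x = +30 mm, mid-lane, deck height: a packed picture's middle ends up x = 54 - d mm, so -26 to +24 mm from here. From 225 mm inside the open end the rails have lips 25 mm above the deck, overhanging the picture 7 mm a side. At 366 mm stands a sprung end pad 90 mm wide: it yields 7 mm at 1.6 N/mm, then is solid.
- catch (a joint): Red drop catch, 70 g, 14 mm wide, over y = +40 to +54 mm of the lane (the rest is free for the gripper), up to 40 mm above the deck. Hinge 160 mm inside the open end, 32 mm above the deck; it points inward and down. 0 = down, nose 7 mm above the deck; about 0.27 rad on a picture. Falls when the frame's rear edge passes 221 mm: pad pressed in 5 mm, 8 N plus friction. Pad then pushes back 1-4 mm.
- sunset_picture: Bystander: a picture of the same size and shape in a dark wooden frame with an orange painting. Origin: centre of the underside. It lies beside the blue one, either nearer the robot or farther.
- pyramid: Bystander: layered resin pyramid, 62 mm square, 60 mm high. Origin: centre of the underside.
- jar: Bystander: glass jar with red lid, 72 mm across, 100 mm high. Origin: centre of the underside.
- bottle: Bystander: clear bottle with blue cap, 60 mm across, 140 mm high. Origin: centre of the underside.
There are look-alikes about, which are no part of the job. What is shaped like the blue_picture but green or turquoise is not meant.

How it is judged:
On the way:
1. the picture, lying on the deck between the rails, holds the catch up with no finger touching the carrier (value of joint catch above 0.12 rad and z of blue_picture in the frame of carrier between 0.018 and 0.032 m and angle between blue_picture's own z axis and vertical below 0.08 rad and x of blue_picture in the frame of carrier between -0.23 and 0.03 m and y of blue_picture in the frame of carrier between -0.012 and 0.012 m and contact force between the fingers and carrier below 0.3 N), for 0.1 s.
At the end, for the whole second after the job is handed in: The blue picture lies flat, face up and still on the tray's deck, lengthwise between the rails (within 6 mm of the lane's middle, 4 mm in height, 0.06 rad), its centre -10 to +75 mm inward of the carrier's origin, with the catch fallen behind it (below 0.06 rad); let go (value of joint catch below 0.06 rad and x of blue_picture in the frame of carrier between -0.01 and 0.075 m and y of blue_picture in the frame of carrier between -0.006 and 0.006 m and z of blue_picture in the frame of carrier between 0.02 and 0.028 m and angle between blue_picture's own z axis and vertical below 0.05 rad and angle between the x axis of blue_picture and the x axis of carrier, either way round below 0.06 rad and linear speed of blue_picture below 0.02 m/s); the robot touches nothing.
It fails at once if past the set-down place, while it is slid in, the blue picture is pressed against the tray, catch or end pad with more than 20 N (x of blue_picture in the frame of carrier above -0.19 m and contact force between blue_picture and carrier above 20 N).
It fails at once if the blue picture is set down or struck on the carrier with more than 40 N (contact force between blue_picture and carrier above 40 N).
It fails at once if the sunset picture is moved more than 20 mm (distance of sunset_picture from where it was at the start of the episode above 0.02 m).
It fails at once if the pyramid, jar or bottle is moved more than 20 mm (distance of any of pyramid, jar, bottle from where it was at the start of the episode above 0.02 m).
It also fails if it takes over 58 s, if anything falls off the work surface, if the arm or the gripper's body presses on something with over 40 N, if the wrist force passes 120 N, or if a joint passes its speed limit or range.

ROBOT

A 6-joint arm with a two-finger parallel gripper is mounted at the origin on the work surface. World frame = base frame: x ahead of the robot, y to its left, z up, the work surface at z = 0. Lengths are in m, angles in rad, forces in N, time in s.
With the tool pointing down it reaches from about 0.3 to 0.775 m from the base axis. Payload 14.6 kg.
Tool frame: the origin (TCP) lies at the very end of the fingers, on their centre line; the grasp point (between the pads) lies 19 mm behind it; x points along the fingers, y is the direction in which the jaws open and shut, and the axes are right-handed (so a half turn about x gives the same grasp; the last joint's range is limited). The gripper opens to 94 mm and grips with 3 to 60 N. Pads are 16 mm wide; open, the fingers measure 119 mm over their backs; the gripper's body (75 mm by 177 mm) begins 78 mm behind the grasp point.
Start: joints at [-1.278, 0.3, 1.521, -0, 1.321, -0.067], TCP at [0.194, -0.515, 0.205] pointing down, gripper open.
Joint ranges: [-3.03, 3.03], [-0.79, 2.21], [0.23, 2.52], [-1.04, 4.18], [0, 3.07], [-2.55, 2.55]. Speed limits (rad/s): [2.22, 2.22, 2.57, 3.14, 3.14, 3.14].

INTERFACE

Orientations are given as a unit quaternion [w, x, y, z].
In Python, from workcell import status, cams, workorder gives the robot as it stands.
- The arm moves only by the tool step_arm, never from a script. Its argument "steps" is a list of rows, each a list of 3 entries, a list of its own where there are three numbers: the turn, a rotation vector about the tool's x, y, z normalised to -1 to 1, where 1 is 30 degrees, then the shift along the tool's x, y, z normalised to -1 to 1, where 1 is 300 mm, then the opening, from 0 (shut) to 1 (fully open). A call has 1 to 12 rows; each row is the pose to reach, as a shift and turn from the pose measured when the call began, along the tool's axes at that moment; what a row does not reach only later rows make up. A row lasts 1/8 s, in which the tool goes at most 62.5 mm and 10.7 degrees, less where a joint would pass 70% of its speed; a pose out of reach is approached as far as the arm can. A call with a number of a shift or a turn outside -1 to 1 is refused whole. A call with a gripper value outside its range is refused whole. The fingers move at their own pace and stop on an object; "squeeze" is the grip in N (left out, the last holds). Time passes only in rows, so rows that repeat a pose let the fingers close. It gives the time, the measured TCP pose, the force and the opening at its end, in the units of the state.
- status.get_obs(): the state, without advancing time (a new reading comes with each control period).
- cams.camera(name): name is "side" or "top" or "wrist"; returns the picture (420x560x3 uint8, red, green, blue); there is no depth.
- cams.camera_info(name): a dict with "intrinsics" (3x3 intrinsics, pixels), "dist_coeffs" ([k1, k2, p1, p2, k3] as OpenCV has them; the pictures are not rectified), "R" (3x3) and "t" (3): a world point X has camera coordinates R X + t. Camera axes: x right, y down, z forward; pixel columns grow to the right and rows downward; lengths in m; the calibration is good to about 2 mm. A picture is of the moment at which its call begins: read the wrist's pose just before it. camera_info takes no time and is no camera call; for the wrist camera it gives the pose at the moment of the call.
- workorder.sign_off(): hands the job in, once; it reports no verdict.
The state is a dict: "clock": time; "joint_positions": joint angles; "joint_vel": joint speeds; "joint_efforts": joint torques, N m; "tcp_pos": TCP position; "orientation": TCP orientation; "force": force on the tool from outside, world axes, zero at the start; "moment": the same for the moment, N m; "gripper_width": opening from 0.0 (shut) to 1.0 (fully open).
Only numpy, scipy, OpenCV 4.12 (cv2) and the standard library are available. Lean on these libraries where they do the work, as an engineer would, in place of code of your own. Each camera call takes 0.05 s, during which the arm holds its last target.

## Working session

There is one attempt and no reset: what is moved stays moved. The work goes in short steps, Python scripts to look and compute and a tool call to move; the robot and the scene stay as the last step left them, time stands still between calls to the robot, and variables do not carry over. Pictures are saved under pics/ and viewed, and the job is handed in when it is done.

Besides the shell and the picture viewer there is one more tool, called after ">>>" by a JSON object that holds its "method" and its "body", one argument or row to a line. step_arm: Moves the arm, as the interface text tells. Its arguments: {"type":"object","properties":{"steps":{"type":"array"},"squeeze":{"type":"number"}},"required":["steps"]}

```bash
mkdir -p pics; cat > h.py <<'E'
import numpy as np, cv2
from workcell import status, cams, workorder
def snap(n,f):
    im=cams.camera(n); cv2.imwrite('pics/'+f,im[:,:,::-1]); return im
def ray(info,uv):
    K=np.array(info['intrinsics']);D=np.array(info['dist_coeffs']);R=np.array(info['R']);t=np.array(info['t'])
    p=cv2.undistortPoints(np.array(uv,float).reshape(-1,1,2),K,D).reshape(-1,2)
    d=np.c_[p,np.ones(len(p))]@R
    return -R.T@t,d
def onplane(info,uv,z):
    c,d=ray(info,uv); return c+d*((z-c[2])/d[:,2])[:,None]
def proj(info,X):
    R=np.array(info['R']);t=np.array(info['t'])
    return cv2.projectPoints(np.array(X,float).reshape(-1,1,3),cv2.Rodrigues(R)[0],t,np.array(info['intrinsics']),np.array(info['dist_coeffs']))[0].reshape(-1,2)
E
python3 - <<'E'
from h import *
snap('top','top0.png');snap('side','side0.png')
o=status.get_obs();print({k:np.round(v,3) for k,v in o.items()})
for n in('top','side'):
    i=cams.camera_info(n);R=np.array(i['R']);print(n,-R.T@np.array(i['t']),R[2])
E
```

```text
{'clock': np.float64(0.1), 'joint_positions': array([-1.278,  0.3  ,  1.521,  0.   ,  1.321, -0.067]), 'joint_vel': array([ 0.   , -0.002, -0.003, -0.   , -0.   , -0.002]), 'joint_efforts': array([-1.0000e-03, -5.3265e+01, -3.5329e+01,  7.1000e-02,  2.3000e-02,
       -0.0000e+00]), 'tcp_pos': array([ 0.194, -0.515,  0.205]), 'orientation': array([-0.126, -0.696, -0.127,  0.696]), 'force': array([-0.229,  0.102, -0.982]), 'moment': array([ 0.022, -0.007,  0.106]), 'gripper_width': np.float64(1.001)}
top [0.39566131 0.17329708 1.38403202] [ 0.11077652  0.0018786  -0.99384357]
side [0.23000408 1.12384662 0.64731724] [ 0.2850709  -0.82301897 -0.49129865]
```

View pics/top0.png

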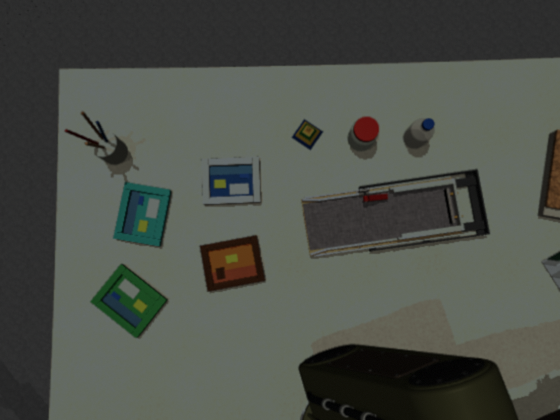

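View pics/side0.png

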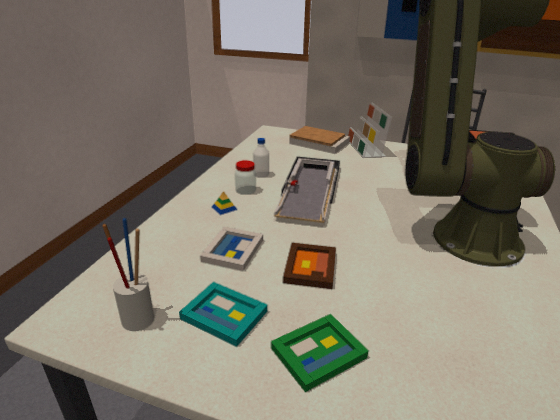

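```bash
python3 - <<'E'
import cv2,numpy as np
from h import *
im=cv2.imread('pics/top0.png')
g=lambda c:np.clip(255*(c/255.)**0.55,0,255).astype(np.uint8)
a=cv2.resize(g(im[140:225,185:285]),None,fx=8,fy=7,interpolation=cv2.INTER_CUBIC);cv2.imwrite('pics/c1.png',a)
a=cv2.resize(g(im[160:265,295:495]),None,fx=4,fy=4,interpolation=cv2.INTER_CUBIC);cv2.imwrite('pics/c2.png',a)
i=cams.camera_info('top')
for uv in [(231,180),(232,263),(307,133),(366,130),(420,130),(305,225),(485,200),(60,70)]:print(uv,onplane(i,[uv],0.02).round(3))
E
```

```text
(231, 180) [[0.635 0.29  0.02 ]]
(232, 263) [[0.419 0.289 0.02 ]]
(307, 133) [[0.756 0.089 0.02 ]]
(366, 130) [[ 0.761 -0.067  0.02 ]]
(420, 130) [[ 0.758 -0.207  0.02 ]]
(305, 225) [[0.513 0.1   0.02 ]]
(485, 200) [[ 0.569 -0.364  0.02 ]]
(60, 70) [[0.936 0.737 0.02 ]]
```

View pics/c1.png

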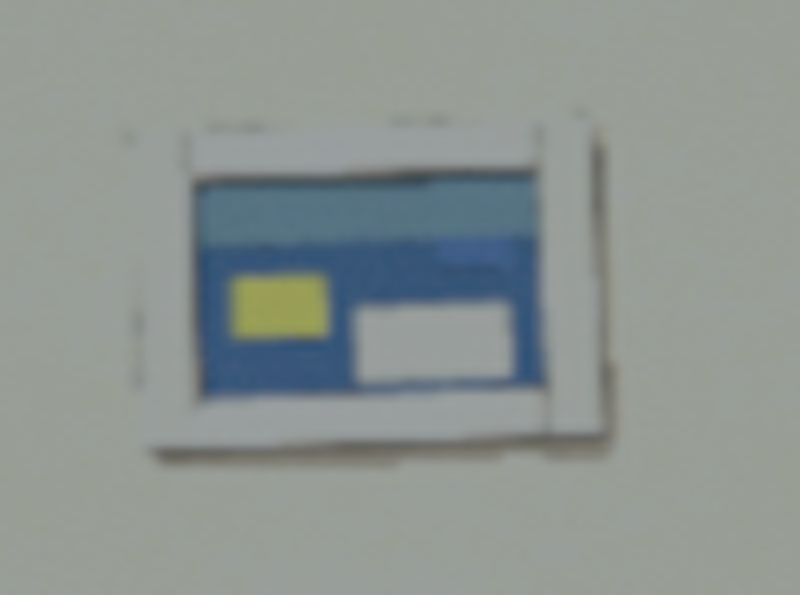

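View pics/c2.png

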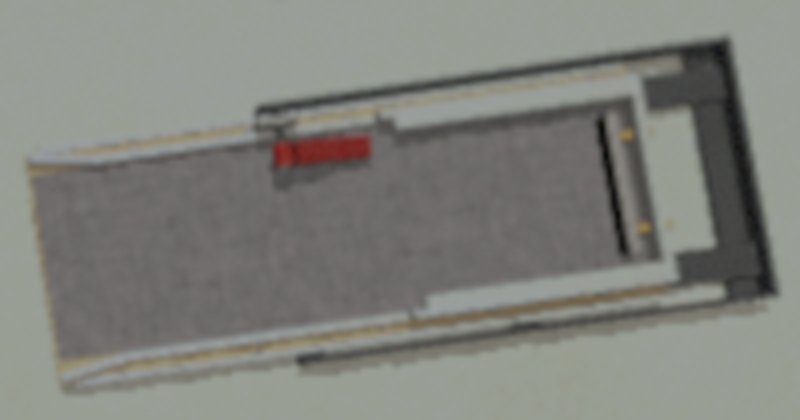

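```bash
cat >> h.py <<'E'
from scipy.spatial.transform import Rotation as Rn
def tool():
    o=status.get_obs();q=np.array(o['orientation']);return np.array(o['tcp_pos']),Rn.from_quat(q[[1,2,3,0]]),o
def goal(p,yaw):  # jaw (tool y) direction angle in world xy, tool x down
    p0,R0,o=tool()
    best=None
    for a in(yaw,yaw+np.pi):
        x=np.array([0,0,-1.]);y=np.array([np.cos(a),np.sin(a),0]);Rg=Rn.from_matrix(np.c_[x,y,np.cross(x,y)])
        rv=(R0.inv()*Rg).as_rotvec()
        if best is None or np.linalg.norm(rv)<np.linalg.norm(best):best=rv
    s=R0.inv().apply(np.array(p)-p0)
    print('turn',(best/np.radians(30)).round(3),'shift',(s/0.3).round(4),'len mm',np.linalg.norm(s)*1000)
E
python3 - <<'E'
from h import *
p,R,o=tool();print(R.as_matrix().round(3))
i=cams.camera_info('top')
uv=[(x/8+185,y/7+140) for x,y in [(195,180),(537,170),(545,388),(200,400)]]
P=onplane(i,uv,.022);print(P.round(4),P.mean(0).round(4),[np.linalg.norm(P[a]-P[(a+1)%4]).round(4) for a in range(4)])
e=P[0]+P[3]-P[1]-P[2];print('pic yaw',np.degrees(np.arctan2(e[1],e[0])))
uv=[(x/4+295,y/4+160) for x,y in [(258,108),(727,40),(777,295),(298,360)]]
P=onplane(i,uv,.03);print(P.round(4),[np.linalg.norm(P[a]-P[(a+1)%4]).round(4) for a in range(4)])
e=P[1]+P[2]-P[0]-P[3];e/=np.linalg.norm(e);print('carrier x yaw',np.degrees(np.arctan2(e[1],e[0])))
c=P.mean(0)-0.022*e;print('origin',c, 'entry',c-.225*e)
uv=[(x/4+295,y/4+160) for x,y in [(28,155),(62,390)]]
Q=onplane(i,uv,.024);print(Q,(Q-c)@e)
w=cams.camera_info('wrist');Rw=np.array(w['R']);print('wrist cam pos',-Rw.T@np.array(w['t']),'axes',Rw.round(2),np.array(w['intrinsics']).round(0))
goal([.45,.1,.35],np.radians(90))
E
```

```text
[[-0.     0.352 -0.936]
 [ 0.001 -0.936 -0.352]
 [-1.    -0.001 -0.   ]]
[[0.6733 0.3461 0.022 ]
 [0.6751 0.2343 0.022 ]
 [0.5927 0.2328 0.022 ]
 [0.5903 0.3449 0.022 ]] [0.6328 0.2895 0.022 ] [np.float64(0.1118), np.float64(0.0823), np.float64(0.1121), np.float64(0.083)]
pic yaw 91.08036730868926
[[ 0.6083 -0.0428  0.03  ]
 [ 0.6463 -0.3436  0.03  ]
 [ 0.4818 -0.3649  0.03  ]
 [ 0.4455 -0.0623  0.03  ]] [np.float64(0.3032), np.float64(0.1658), np.float64(0.3048), np.float64(0.164)]
carrier x yaw -82.97673334189443
origin [ 0.5428024  -0.18159089  0.03      ] entry [0.51529111 0.04172084 0.03      ]
[[0.58136362 0.10603024 0.024     ]
 [0.42914133 0.0879225  0.024     ]] [-0.28074801 -0.28138873]
wrist cam pos [ 0.2623654  -0.48904964  0.38330569] axes [[ 0.35 -0.94 -0.  ]
 [-0.91 -0.34  0.25]
 [-0.23 -0.09 -0.97]] [[302.   0. 280.]
 [  0. 302. 205.]
 [  0.   0.   1.]]
turn [0.687 0.    0.002] shift [-0.4817 -1.6168 -1.5213] len mm 681.5058352735851
```

>>> {"method": "step_arm", "body": {
  "steps": [
    [[0, 0, 0], [-0.25, -0.1, -0.1], 1],
    [[0.1, 0, 0], [-0.4, -0.2, -0.25], 1],
    [[0.2, 0, 0], [-0.4, -0.35, -0.4], 1],
    [[0.3, 0, 0], [-0.4, -0.5, -0.55], 1],
    [[0.4, 0, 0], [-0.4, -0.65, -0.7], 1],
    [[0.5, 0, 0], [-0.4, -0.8, -0.8], 1],
    [[0.6, 0, 0], [-0.4, -0.9, -0.9], 1],
    [[0.69, 0, 0], [-0.4, -1, -1], 1],
    [[0.69, 0, 0], [-0.4, -1, -1], 1],
    [[0.69, 0, 0], [-0.4, -1, -1], 1]
  ]
}}

```text
clock: 1.35
tcp_pos: [0.3686, -0.1286, 0.3251]
orientation: [0.001, -0.707, -0.0, 0.707]
force: [-0.7, -0.2, -0.0]
gripper_width: 1.006
```

```bash
python3 - <<'E'
from h import *
print(tool()[0]);goal([.56,.3,.2],np.radians(91))
E
```

```text
[ 0.36860213 -0.12861267  0.32510072]
turn [-0.035  0.001  0.002] shift [ 0.4179 -1.4288 -0.6373] len mm 485.7902369835998
```

>>> {"method": "step_arm", "body": {
  "steps": [
    [[-0.03, 0, 0], [0.05, -0.2, -0.1], 1],
    [[-0.03, 0, 0], [0.05, -0.4, -0.2], 1],
    [[-0.03, 0, 0], [0.1, -0.5, -0.3], 1],
    [[-0.03, 0, 0], [0.1, -0.5, -0.3], 1],
    [[-0.03, 0, 0], [0.1, -0.5, -0.3], 1]
  ]
}}

```text
clock: 1.98
tcp_pos: [0.4585, 0.0201, 0.2952]
orientation: [-0.005, -0.707, -0.005, 0.708]
force: [-0.1, -0.3, -0.2]
gripper_width: 1.0
```

```bash
python3 - <<'E'
from h import *
import pickle
pickle.dump(cams.camera_info('wrist'),open('w1.pkl','wb'));snap('wrist','w1.png')
print(tool()[0]);goal([.57,.3,.2],np.radians(91))
E
```

```text
[0.45843491 0.0199003  0.29553882]
turn [-0.008  0.001  0.001] shift [ 0.319  -0.9284 -0.3844] len mm 316.2756318937002
```

View pics/w1.png

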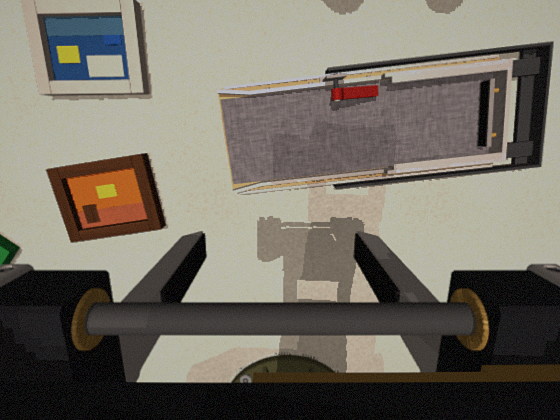

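```bash
python3 - <<'E'
import cv2,numpy as np
im=cv2.imread('pics/w1.png')
cv2.imwrite('pics/c3.png',cv2.resize(im[60:210,200:400],None,fx=4,fy=4,interpolation=cv2.INTER_CUBIC))
cv2.imwrite('pics/c4.png',cv2.resize(im[30:180,360:560],None,fx=4,fy=4,interpolation=cv2.INTER_CUBIC))
E
```

```text
(no output)
```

View pics/c3.png

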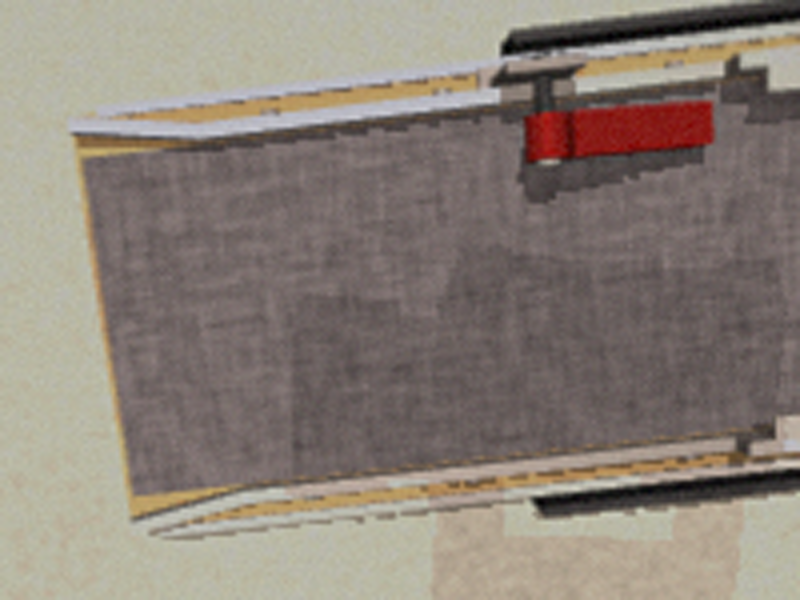

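View pics/c4.png

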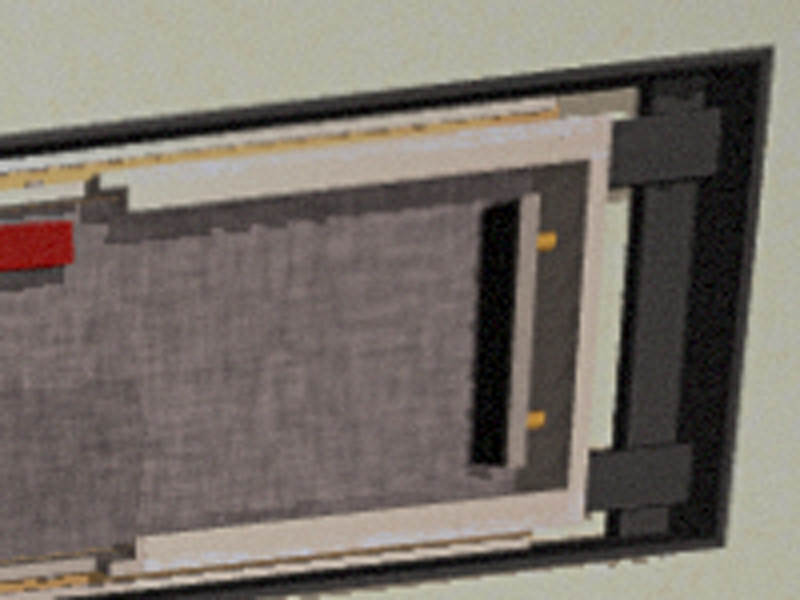

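>>> {"method": "step_arm", "body": {
  "steps": [
    [[0, 0, 0], [0, -0.2, -0.08], 1],
    [[0, 0, 0], [0.05, -0.4, -0.16], 1],
    [[0, 0, 0], [0.1, -0.6, -0.24], 1],
    [[0, 0, 0], [0.2, -0.8, -0.32], 1],
    [[0, 0, 0], [0.3, -0.93, -0.38], 1],
    [[0, 0, 0], [0.32, -0.93, -0.38], 1],
    [[0, 0, 0], [0.32, -0.93, -0.38], 1]
  ]
}}

```text
clock: 2.9
tcp_pos: [0.569, 0.299, 0.1999]
orientation: [-0.004, -0.707, -0.004, 0.707]
force: [0.2, 0.1, -0.9]
gripper_width: 0.998
```

```bash
python3 - <<'E'
from h import *
import pickle
pickle.dump(cams.camera_info('wrist'),open('w2.pkl','wb'));snap('wrist','w2.png')
print(tool()[0])
E
```

```text
[0.56916078 0.29886724 0.2010599 ]
```

View pics/w2.png

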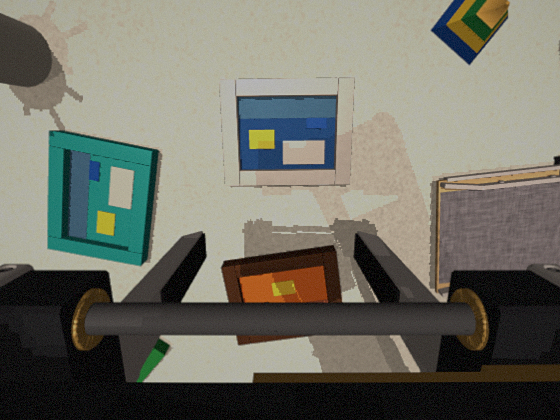

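```bash
python3 - <<'E'
from h import *
import pickle
im=cv2.imread('pics/w2.png')
cv2.imwrite('pics/c5.png',cv2.resize(im[65:200,210:370],None,fx=5,fy=4.4,interpolation=cv2.INTER_CUBIC))
i=pickle.load(open('w1.pkl','rb'))
def c3(l):return [(x/4+200-.4,y/4+60-.4) for x,y in l]
def c4(l):return [(x/4+360-.4,y/4+30-.4) for x,y in l]
A=onplane(i,c3([(80,155),(133,497)]),.024);print('deck end corners (rail flare inner 138)',A.round(4),np.linalg.norm(A[0]-A[1]))
B=onplane(i,c3([(215,135),(500,97),(238,488),(735,437)]),.036);print('rail top in',B.round(4))
C=onplane(i,c4([(770,47),(724,545)]),.03);print('frame end',C.round(4),np.linalg.norm(C[0]-C[1]))
D=onplane(i,c4([(125,210),(587,160),(138,537),(568,490)]),.049);print('lips',D.round(4))
P=onplane(i,c4([(540,195),(520,467)]),.045);print('pad?',P.round(4),np.linalg.norm(P[0]-P[1]))
u=C[0]-C[1];print('yaw from end',np.degrees(np.arctan2(u[1],u[0]))-90)
for Q in(B,D):
    for a in(0,2):
        v=Q[a+1]-Q[a];print('yaw',np.degrees(np.arctan2(v[1],v[0])))
yaw=np.radians(-83);e=np.array([np.cos(yaw),np.sin(yaw),0]);n=np.array([-e[1],e[0],0])
for nm,Q in(('A',A),('B',B),('C',C),('D',D),('P',P)):print(nm,(Q@e).round(4),(Q@n).round(4))
E
```

```text
deck end corners (rail flare inner 138) [[0.5716 0.107  0.024 ]
 [0.4496 0.0914 0.024 ]] 0.12306982332533759
rail top in [[ 0.5776  0.0583  0.036 ]
 [ 0.591  -0.0385  0.036 ]
 [ 0.4556  0.051   0.036 ]
 [ 0.4766 -0.1294  0.036 ]]
frame end [[ 0.6501 -0.3419  0.03  ]
 [ 0.4835 -0.3636  0.03  ]] 0.16794068983523683
lips [[ 0.5926 -0.1238  0.049 ]
 [ 0.6104 -0.2737  0.049 ]
 [ 0.4855 -0.1394  0.049 ]
 [ 0.5039 -0.2879  0.049 ]]
pad? [[ 0.6001 -0.2628  0.045 ]
 [ 0.5113 -0.2723  0.045 ]] 0.08925108235164067
yaw from end -82.59298666999234
yaw -82.11559536052333
yaw -83.346108915667
yaw -83.26189867232311
yaw -82.94040177458557
A [-0.0365 -0.0359] [0.5804 0.4574]
B [0.0125 0.1102 0.0049 0.1865] [0.5804 0.5819 0.4584 0.4573]
C [0.4186 0.4198] [0.6035 0.4356]
D [0.1951 0.346  0.1975 0.3471] [0.5731 0.5725 0.4649 0.4651]
P [0.334  0.3326] [0.5636 0.4743]
```

View pics/c5.png

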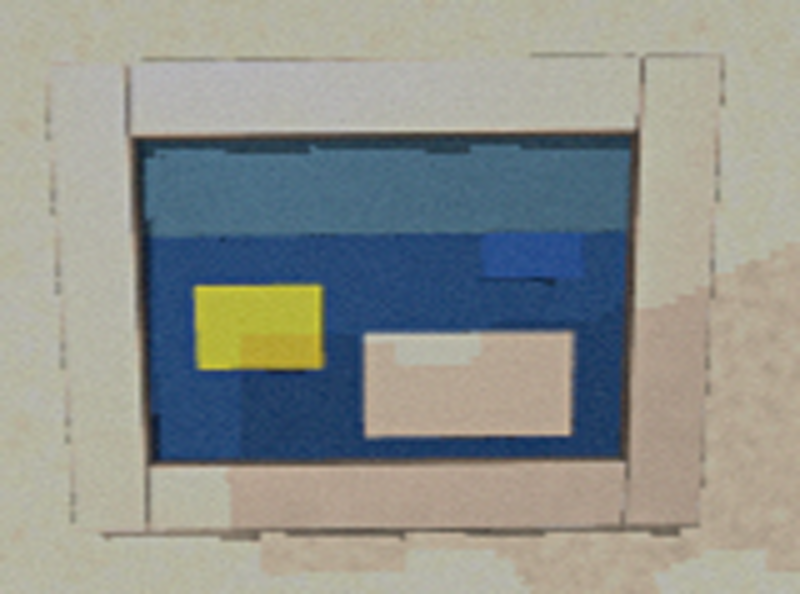

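```bash
python3 - <<'E'
from h import *
import pickle
i=pickle.load(open('w2.pkl','rb'))
for l in([(132,132),(637,130),(628,460),(150,462)],[(48,62),(722,55),(698,527),(73,527)]):
    P=onplane(i,[(x/5+210-.4,y/4.4+65-.4) for x,y in l],.022)
    e=P[1]+P[2]-P[0]-P[3];print(P.round(4),P.mean(0).round(4),[np.linalg.norm(P[a]-P[(a+1)%4]).round(4) for a in range(4)],np.degrees(np.arctan2(e[1],e[0])))
E
```

```text
[[0.6782 0.3495 0.022 ]
 [0.6799 0.237  0.022 ]
 [0.5963 0.2344 0.022 ]
 [0.5945 0.3473 0.022 ]] [0.6372 0.292  0.022 ] [np.float64(0.1125), np.float64(0.0837), np.float64(0.113), np.float64(0.0838)] -89.12270455160002
[[0.6946 0.3676 0.022 ]
 [0.6979 0.2193 0.022 ]
 [0.5782 0.2166 0.022 ]
 [0.5766 0.3661 0.022 ]] [0.6368 0.2924 0.022 ] [np.float64(0.1483), np.float64(0.1197), np.float64(0.1495), np.float64(0.118)] -89.06660930883174
```

```bash
python3 - <<'E'
from h import *
goal([.636,.358,.06],np.radians(90.9));goal([.636,.358,.013],np.radians(90.9))
E
```

```text
turn [-0.008 -0.002  0.002] shift [ 0.4706 -0.1939 -0.2246] len mm 166.91932287938405
turn [-0.008 -0.002  0.002] shift [ 0.6273 -0.1938 -0.2245] len mm 208.160254027079
```

>>> {"method": "step_arm", "body": {
  "steps": [
    [[0, 0, 0], [0.1, -0.1, -0.12], 0.6],
    [[0, 0, 0], [0.2, -0.194, -0.2245], 0.5],
    [[0, 0, 0], [0.35, -0.194, -0.2245], 0.5],
    [[-0.008, 0, 0], [0.47, -0.194, -0.2245], 0.5],
    [[-0.008, 0, 0], [0.47, -0.194, -0.2245], 0.5],
    [[-0.008, 0, 0], [0.47, -0.194, -0.2245], 0.5]
  ]
}}

```text
clock: 3.7
tcp_pos: [0.6373, 0.3576, 0.0638]
orientation: [0.004, 0.709, 0.006, -0.705]
force: [0.5, -0.1, 0.5]
gripper_width: 0.506
```

```bash
python3 - <<'E'
from h import *
snap('wrist','w3.png');print(tool()[0]);goal([.636,.358,.013],np.radians(90.9))
E
```

```text
[0.63729181 0.35789383 0.0638174 ]
turn [-0.001 -0.01   0.006] shift [1.694e-01 1.000e-04 5.200e-03] len mm 50.8339318589324
```

View pics/w3.png

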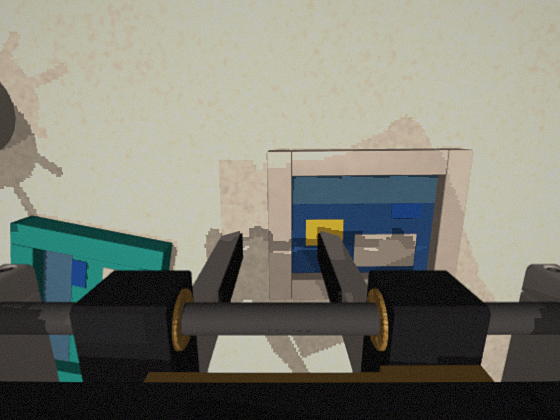

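>>> {"method": "step_arm", "body": {
  "steps": [
    [[0, 0, 0], [0.08, 0, 0.005], 0.5],
    [[0, 0, 0], [0.14, 0, 0.005], 0.5],
    [[0, 0, 0], [0.168, 0, 0.005], 0.5],
    [[0, 0, 0], [0.168, 0, 0.005], 0.5],
    [[0, 0, 0], [0.168, 0, 0.005], 0.5]
  ]
}}

```text
clock: 4.38
tcp_pos: [0.6364, 0.3582, 0.0143]
orientation: [0.004, 0.709, 0.007, -0.705]
force: [0.6, -0.1, -0.4]
gripper_width: 0.495
```

>>> {"method": "step_arm", "body": {
  "squeeze": 30,
  "steps": [
    [[0, 0, 0], [0, 0, 0], 0.3],
    [[0, 0, 0], [0, 0, 0], 0.15],
    [[0, 0, 0], [0, 0, 0], 0.05],
    [[0, 0, 0], [0, 0, 0], 0.05],
    [[0, 0, 0], [0, 0, 0], 0.05]
  ]
}}

```text
clock: 5.0
tcp_pos: [0.6365, 0.3582, 0.0144]
orientation: [0.004, 0.709, 0.007, -0.705]
force: [-0.3, -1.1, 1.6]
gripper_width: 0.189
```

>>> {"method": "step_arm", "body": {
  "steps": [
    [[0, 0, 0], [-0.05, 0, 0], 0.05],
    [[0, 0, 0], [-0.15, 0, 0], 0.05],
    [[0, 0, 0], [-0.28, 0, 0], 0.05],
    [[0, 0, 0], [-0.28, 0, 0], 0.05],
    [[0, 0, 0], [-0.28, 0, 0], 0.05]
  ]
}}

```text
clock: 5.62
tcp_pos: [0.6356, 0.3578, 0.0978]
orientation: [0.004, 0.709, 0.007, -0.705]
force: [-0.4, 0.1, -1.5]
gripper_width: 0.188
```

```bash
python3 - <<'E'
from h import *
import pickle
pickle.dump(cams.camera_info('wrist'),open('w4.pkl','wb'));snap('wrist','w4.png');print(tool()[0],tool()[2]['force']);goal([.5095,.1088,.1],np.radians(97))
E
```

```text
[0.63541151 0.35763411 0.0971287 ] [-0.04941663 -0.25807597 -1.43334187]
turn [-0.204 -0.009  0.005] shift [-0.0137  0.823   0.4322] len mm 278.89131621860895
```

View pics/w4.png

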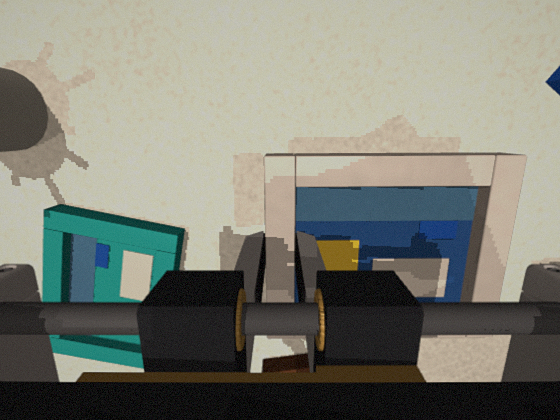

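>>> {"method": "step_arm", "body": {
  "steps": [
    [[-0.02, 0, 0], [0, 0.1, 0.05], 0.05],
    [[-0.05, 0, 0], [0, 0.23, 0.12], 0.05],
    [[-0.1, 0, 0], [0, 0.38, 0.2], 0.05],
    [[-0.15, 0, 0], [0, 0.53, 0.28], 0.05],
    [[-0.2, 0, 0], [0, 0.68, 0.36], 0.05],
    [[-0.204, -0.009, 0.005], [0, 0.78, 0.41], 0.05],
    [[-0.204, -0.009, 0.005], [0, 0.823, 0.432], 0.05],
    [[-0.204, -0.009, 0.005], [0, 0.823, 0.432], 0.05],
    [[-0.204, -0.009, 0.005], [0, 0.823, 0.432], 0.05],
    [[-0.204, -0.009, 0.005], [0, 0.823, 0.432], 0.05]
  ]
}}

```text
clock: 6.92
tcp_pos: [0.5098, 0.1096, 0.0957]
orientation: [-0.043, -0.706, -0.043, 0.706]
force: [-0.6, -0.6, -0.8]
gripper_width: 0.186
```

```bash
python3 - <<'E'
from h import *
import pickle
pickle.dump(cams.camera_info('wrist'),open('w5.pkl','wb'));snap('wrist','w5.png');pickle.dump(cams.camera_info('wrist'),open('w5.pkl','wb'));snap('top','top5.png')
print(tool()[0],tool()[2]['force']);goal([.5095,.1088,.06],np.radians(97));goal([.5095,.1088,.0384],np.radians(97))
im=cv2.imread('pics/top5.png')
cv2.imwrite('pics/c6.png',cv2.resize(im[150:290,270:490],None,fx=3.6,fy=3.6,interpolation=cv2.INTER_CUBIC))
E
```

```text
[0.50970328 0.10936399 0.09573621] [ 0.0520987   0.17376258 -1.0107537 ]
turn [ 0.001  0.001 -0.   ] shift [0.1191 0.0018 0.0009] len mm 35.74124107804365
turn [ 0.001  0.001 -0.   ] shift [0.1911 0.0018 0.0008] len mm 57.33934693364589
```

View pics/w5.png

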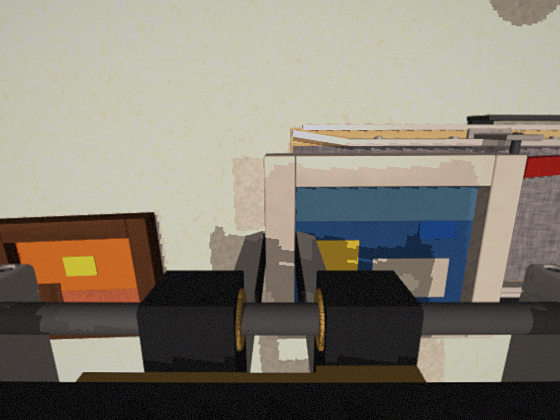

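View pics/c6.png

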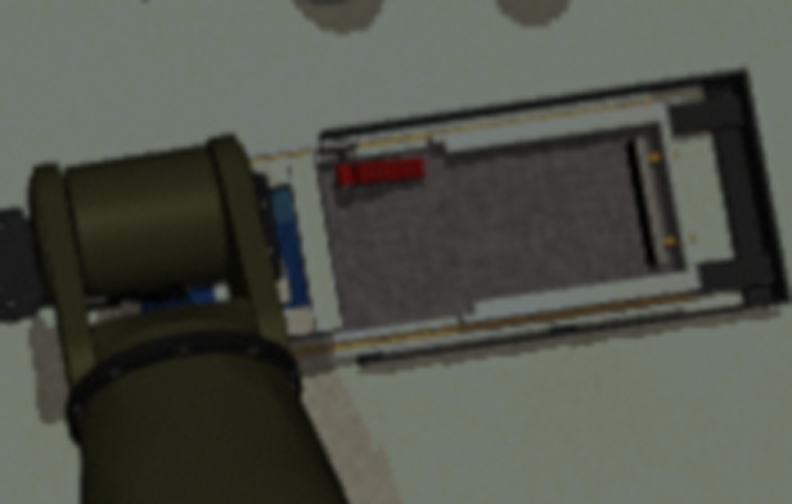

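```bash
python3 - <<'E'
from h import *
import pickle
i=pickle.load(open('w5.pkl','rb'))
P=onplane(i,[(264.5,154.5),(525.5,154.5),(296,186.5),(477,187)],.1033)
yaw=np.radians(-83);e=np.array([np.cos(yaw),np.sin(yaw),0]);n=np.array([-e[1],e[0],0])
print((P@e).round(4),(P@n).round(4))
im=cv2.imread('pics/w5.png')
cv2.imwrite('pics/c7.png',cv2.resize(im[100:300,250:560],None,fx=2.5,fy=2.5,interpolation=cv2.INTER_CUBIC))
E
```

```text
[-0.0554  0.0914 -0.0375  0.0669] [0.5785 0.5786 0.5603 0.56  ]
```

View pics/c7.png

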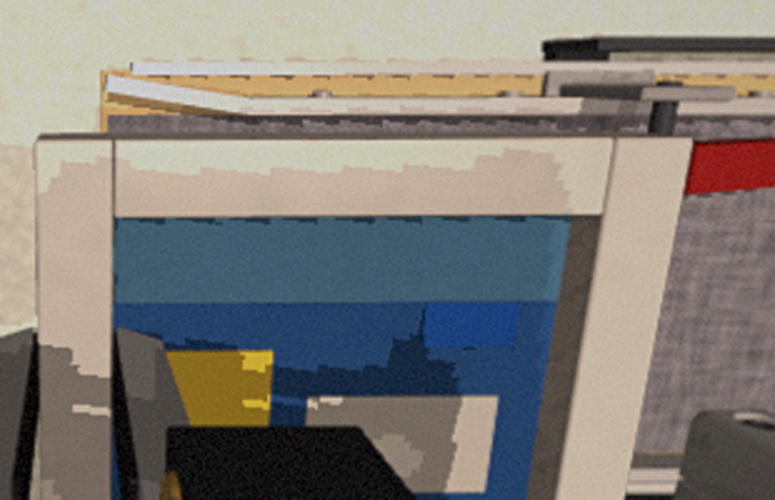

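>>> {"method": "step_arm", "body": {
  "steps": [
    [[0, 0, 0], [0.04, 0.002, 0], 0.05],
    [[0, 0, 0], [0.08, 0.002, 0], 0.05],
    [[0, 0, 0], [0.12, 0.002, 0], 0.05],
    [[0, 0, 0], [0.13, 0.002, 0], 0.05],
    [[0, 0, 0], [0.13, 0.002, 0], 0.05]
  ]
}}

```text
clock: 7.65
tcp_pos: [0.5097, 0.1087, 0.0565]
orientation: [-0.043, -0.706, -0.043, 0.706]
force: [-0.6, -0.8, -1.8]
gripper_width: 0.188
```

>>> {"method": "step_arm", "body": {
  "steps": [
    [[0, 0, 0], [0.01, 0, 0], 0.05],
    [[0, 0, 0], [0.02, 0, 0], 0.05],
    [[0, 0, 0], [0.025, 0, 0], 0.05],
    [[0, 0, 0], [0.025, 0, 0], 0.05]
  ]
}}

```text
clock: 8.15
tcp_pos: [0.5097, 0.1087, 0.049]
orientation: [-0.043, -0.706, -0.043, 0.706]
force: [-0.4, 0.5, -0.8]
gripper_width: 0.188
```

```bash
python3 - <<'E'
from h import *
p,R,o=tool();print(p,o['force'],o['moment']);goal([.5095,.1088,.0384],np.radians(97))
im=snap('wrist','w6.png')[:,:,::-1]
cv2.imwrite('pics/c8.png',cv2.resize(im[60:300,250:560],None,fx=2.5,fy=2.5,interpolation=cv2.INTER_CUBIC))
E
```

```text
[0.50971307 0.10873801 0.04901195] [-0.42168077  0.53159096 -0.81854516] [0.14355645 0.01790499 0.03306538]
turn [ 0.001  0.001 -0.   ] shift [ 0.0354 -0.0003  0.0007] len mm 10.614271738185447
```

View pics/c8.png

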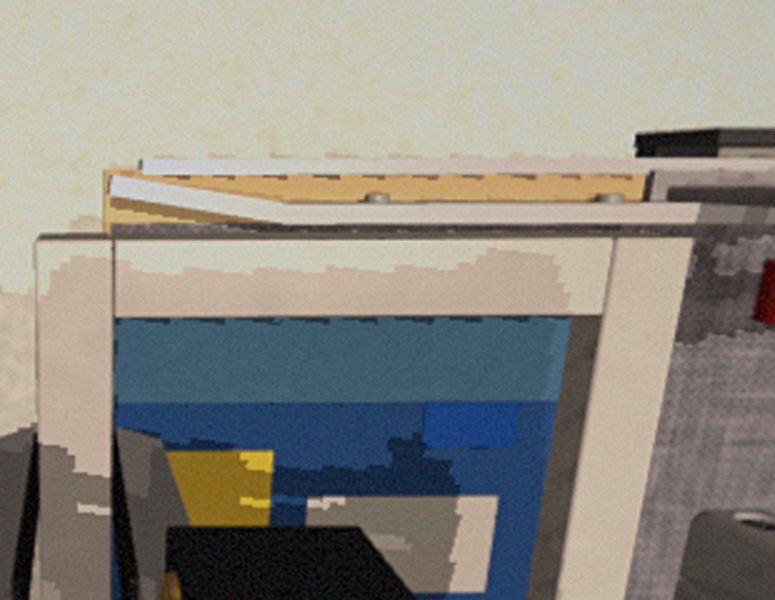

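>>> {"method": "step_arm", "body": {
  "steps": [
    [[0, 0, 0], [0.007, 0, 0], 0.05],
    [[0, 0, 0], [0.014, 0, 0], 0.05],
    [[0, 0, 0], [0.02, 0, 0], 0.05],
    [[0, 0, 0], [0.02, 0, 0], 0.05]
  ]
}}

```text
clock: 8.7
tcp_pos: [0.5096, 0.1087, 0.0429]
orientation: [-0.043, -0.705, -0.043, 0.706]
force: [0.2, -0.5, -1.8]
gripper_width: 0.187
```

>>> {"method": "step_arm", "body": {
  "steps": [
    [[0, 0, 0], [0.005, 0, 0], 0.05],
    [[0, 0, 0], [0.01, 0, 0], 0.05],
    [[0, 0, 0], [0.01, 0, 0], 0.05]
  ]
}}

```text
clock: 9.07
tcp_pos: [0.5096, 0.1087, 0.0398]
orientation: [-0.043, -0.705, -0.043, 0.706]
force: [-0.6, -0.2, -1.3]
gripper_width: 0.189
```

```bash
python3 - <<'E'
from h import *
p,R,o=tool();print(p,o['force'],o['moment'])
im=snap('wrist','w7.png')[:,:,::-1]
cv2.imwrite('pics/c9.png',cv2.resize(im[60:300,250:560],None,fx=2.5,fy=2.5,interpolation=cv2.INTER_CUBIC))
E
```

```text
[0.50960047 0.10872114 0.03978978] [-0.60848916 -0.23204596 -1.33042544] [ 0.13262429  0.01143813 -0.00237584]
```

View pics/c9.png

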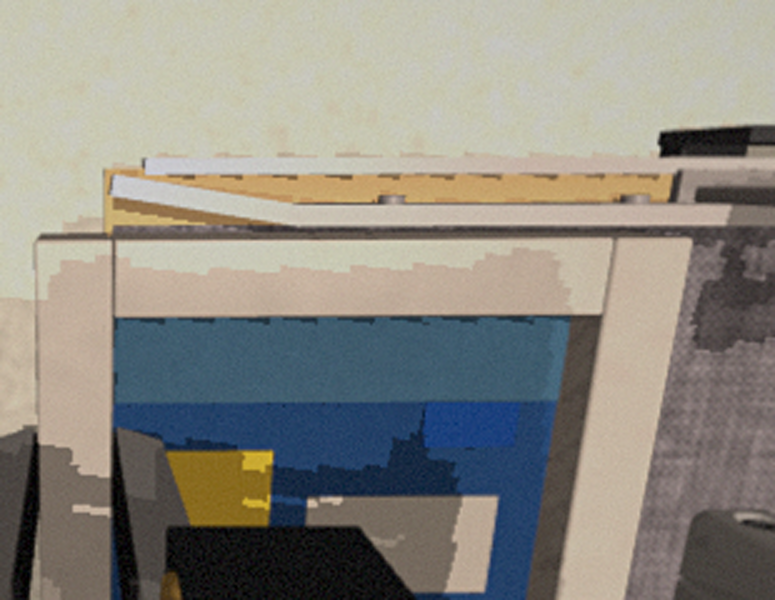

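>>> {"method": "step_arm", "body": {
  "steps": [
    [[0, 0, 0], [0.003, 0, 0], 0.05],
    [[0, 0, 0], [0.006, 0, 0], 0.05],
    [[0, 0, 0], [0.006, 0, 0], 0.05]
  ]
}}

```text
clock: 9.5
tcp_pos: [0.5097, 0.1087, 0.0383]
orientation: [-0.043, -0.705, -0.043, 0.706]
force: [-2.3, 0.8, 3.5]
gripper_width: 0.188
```

```bash
python3 - <<'E'
from h import *
p,R,o=tool();print(p,o['force'],o['moment'])
E
```

```text
[0.50967359 0.10874207 0.03828857] [-2.33227169  0.78676023  3.45510539] [ 0.10588918  0.38324706 -0.00821604]
```

>>> {"method": "step_arm", "body": {
  "steps": [
    [[0, 0, 0], [0, 0, 0], 0.21],
    [[0, 0, 0], [0, 0, 0], 0.25],
    [[0, 0, 0], [0, 0, 0], 0.25]
  ]
}}

```text
clock: 9.88
tcp_pos: [0.5097, 0.1087, 0.0383]
orientation: [-0.043, -0.705, -0.043, 0.706]
force: [-0.5, -0.0, 0.8]
gripper_width: 0.253
```

```bash
python3 - <<'E'
from h import *
p,R,o=tool();print(p,o['force'],o['moment'])
im=snap('wrist','w8.png')[:,:,::-1]
cv2.imwrite('pics/c10.png',cv2.resize(im[60:300,250:560],None,fx=2.5,fy=2.5,interpolation=cv2.INTER_CUBIC))
import pickle;pickle.dump(cams.camera_info('wrist'),open('w8.pkl','wb'))
im=snap('side','side8.png')[:,:,::-1]
cv2.imwrite('pics/c11.png',cv2.resize(im[130:290,220:400],None,fx=3.7,fy=3.7,interpolation=cv2.INTER_CUBIC))
E
```

```text
[0.50968899 0.10874875 0.03825757] [-0.51918171 -0.00345043  0.8146443 ] [-0.00838087  0.00869437  0.00900546]
```

View pics/c10.png

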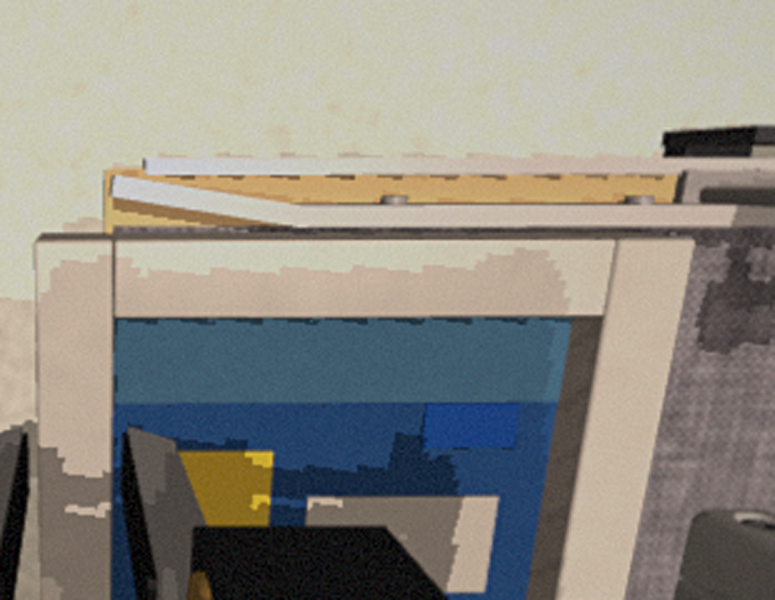

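View pics/c11.png

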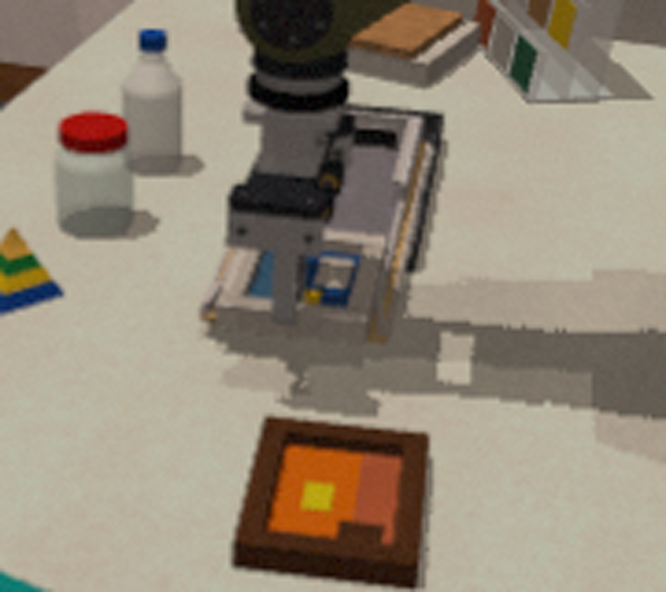

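```bash
python3 - <<'E'
from h import *
import pickle
i=pickle.load(open('w8.pkl','rb'))
yaw=np.radians(-83);e=np.array([np.cos(yaw),np.sin(yaw),0]);n=np.array([-e[1],e[0],0])
f=lambda l:[(x/2.5+250-.3,y/2.5+60-.3) for x,y in l]
for z,l in((.046,[(36,237),(693,238)]),(.036,[(300,225),(600,227),(730,227),(300,205),(730,206)])):
    P=onplane(i,f(l),z);print((P@e).round(4),(P@n).round(4))
im=cv2.imread('pics/w8.png')
cv2.imwrite('pics/c12.png',cv2.resize(im[130:190,400:560],None,fx=5,fy=5,interpolation=cv2.INTER_CUBIC))
E
```

```text
[-0.0548  0.0928] [0.5784 0.5782]
[0.007  0.0782 0.1093 0.0066 0.1083] [0.5803 0.5799 0.5799 0.5849 0.5848]
```

View pics/c12.png

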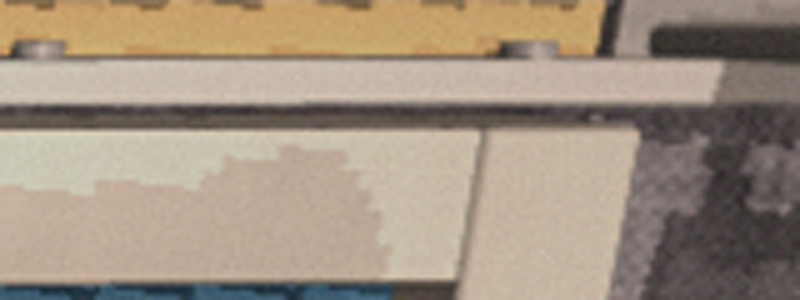

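>>> {"method": "step_arm", "body": {
  "steps": [
    [[0, 0, 0], [0, 0.01, 0], 0.22],
    [[0, 0, 0], [0, 0.02, 0], 0.22],
    [[0, 0, 0], [0, 0.035, 0], 0.22],
    [[0, 0, 0], [0, 0.05, 0], 0.22],
    [[0, 0, 0], [0, 0.065, 0], 0.22],
    [[0, 0, 0], [0, 0.08, 0], 0.22],
    [[0, 0, 0], [0, 0.095, 0], 0.22],
    [[0, 0, 0], [0, 0.11, 0], 0.22],
    [[0, 0, 0], [0, 0.11, 0], 0.22]
  ]
}}

```text
clock: 11.1
tcp_pos: [0.5138, 0.0757, 0.0383]
orientation: [-0.043, -0.705, -0.043, 0.706]
force: [0.1, 0.1, 0.2]
gripper_width: 0.219
```

```bash
cat >> h.py <<'E'
_y=np.radians(-83);E_=np.array([np.cos(_y),np.sin(_y),0]);N_=np.array([-E_[1],E_[0],0])
def sn():
    p,R,o=tool();print('s,n,z',(p@E_).round(4),(p@N_).round(4),p[2].round(4),'F s,n,z',(o['force']@E_).round(2),(o['force']@N_).round(2),o['force'][2].round(2),'w',o['gripper_width'],'t',o['clock'],'tool y',R.as_matrix()[:,1].round(3))
E
python3 - <<'E'
from h import *
sn();snap('wrist','w9.png');im=snap('top','top9.png')[:,:,::-1]
cv2.imwrite('pics/c13.png',cv2.resize(im[150:290,270:490],None,fx=3.6,fy=3.6,interpolation=cv2.INTER_CUBIC))
E
```

```text
s,n,z -0.0125 0.5192 0.0383 F s,n,z -0.06 0.11 0.2 w 0.21947531081488506 t 11.1 tool y [ 0.122 -0.993  0.   ]
```

View pics/w9.png

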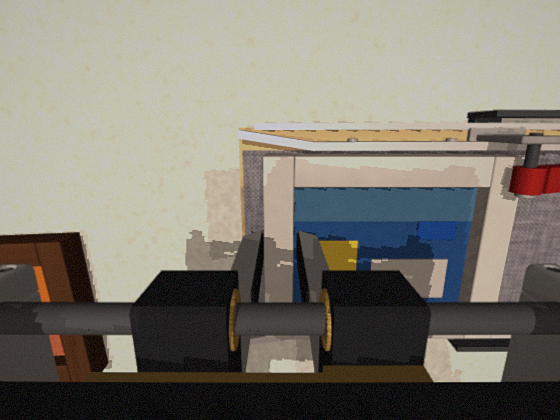

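View pics/c13.png

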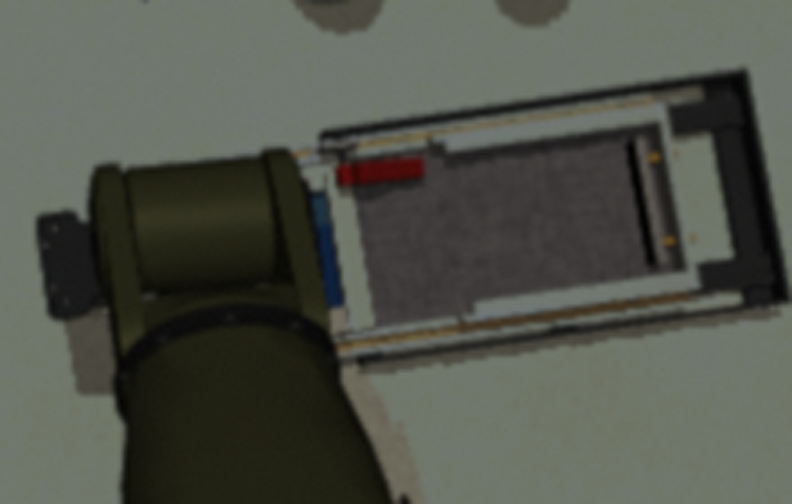

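>>> {"method": "step_arm", "body": {
  "steps": [
    [[0, 0, 0], [0, 0.012, 0], 0.22],
    [[0, 0, 0], [0, 0.027, 0], 0.22],
    [[0, 0, 0], [0, 0.042, 0], 0.22],
    [[0, 0, 0], [0, 0.057, 0], 0.22],
    [[0, 0, 0], [0, 0.072, 0], 0.22],
    [[0, 0, 0], [0, 0.087, 0], 0.22],
    [[0, 0, 0], [0, 0.102, 0], 0.22],
    [[0, 0, 0], [0, 0.117, 0], 0.22],
    [[0, 0, 0], [0, 0.132, 0], 0.22],
    [[0, 0, 0], [0, 0.147, 0], 0.22],
    [[0, 0, 0], [0, 0.16, 0], 0.22],
    [[0, 0, 0], [0, 0.16, 0], 0.22]
  ]
}}

```text
clock: 12.7
tcp_pos: [0.5196, 0.0279, 0.0383]
orientation: [-0.043, -0.705, -0.043, 0.706]
force: [-0.5, -1.1, -0.5]
gripper_width: 0.222
```

```bash
python3 - <<'E'
from h import *
sn();snap('wrist','w10.png')
E
```

```text
s,n,z 0.0356 0.5192 0.0383 F s,n,z 1.06 -0.6 -0.47 w 0.22168686385258013 t 12.7 tool y [ 0.122 -0.993  0.   ]
```

View pics/w10.png

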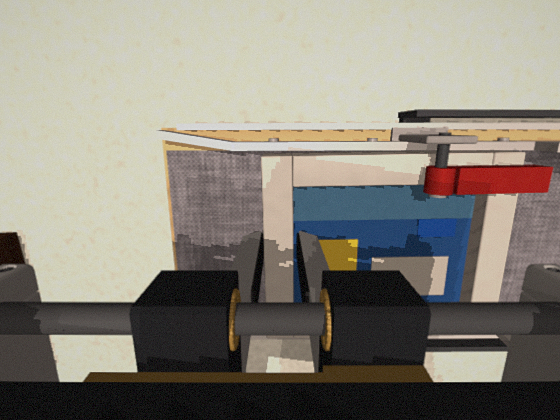

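>>> {"method": "step_arm", "body": {
  "steps": [
    [[0, 0, 0], [0, 0.012, 0], 0.22],
    [[0, 0, 0], [0, 0.03, 0], 0.22],
    [[0, 0, 0], [0, 0.05, 0], 0.22],
    [[0, 0, 0], [0, 0.07, 0], 0.22],
    [[0, 0, 0], [0, 0.09, 0], 0.22],
    [[0, 0, 0], [0, 0.11, 0], 0.22],
    [[0, 0, 0], [0, 0.13, 0], 0.22],
    [[0, 0, 0], [0, 0.15, 0], 0.22],
    [[0, 0, 0], [0, 0.17, 0], 0.22],
    [[0, 0, 0], [0, 0.19, 0], 0.22],
    [[0, 0, 0], [0, 0.2, 0], 0.22],
    [[0, 0, 0], [0, 0.2, 0], 0.22]
  ]
}}

```text
clock: 14.25
tcp_pos: [0.527, -0.0317, 0.0383]
orientation: [-0.043, -0.706, -0.043, 0.706]
force: [0.9, -0.1, 0.3]
gripper_width: 0.222
```

```bash
python3 - <<'E'
from h import *
sn()
E
```

```text
s,n,z 0.0957 0.5192 0.0383 F s,n,z 0.22 0.92 0.31 w 0.2221021820162503 t 14.25 tool y [ 0.122 -0.993  0.001]
```

>>> {"method": "step_arm", "body": {
  "steps": [
    [[0, 0, 0], [0, 0.012, 0], 0.22],
    [[0, 0, 0], [0, 0.03, 0], 0.22],
    [[0, 0, 0], [0, 0.05, 0], 0.22],
    [[0, 0, 0], [0, 0.07, 0], 0.22],
    [[0, 0, 0], [0, 0.09, 0], 0.22],
    [[0, 0, 0], [0, 0.11, 0], 0.22],
    [[0, 0, 0], [0, 0.13, 0], 0.22],
    [[0, 0, 0], [0, 0.15, 0], 0.22],
    [[0, 0, 0], [0, 0.17, 0], 0.22],
    [[0, 0, 0], [0, 0.19, 0], 0.22],
    [[0, 0, 0], [0, 0.2, 0], 0.22],
    [[0, 0, 0], [0, 0.2, 0], 0.22]
  ]
}}

```text
clock: 15.75
tcp_pos: [0.5344, -0.0915, 0.0384]
orientation: [-0.043, -0.706, -0.043, 0.706]
force: [0.2, -0.4, -0.0]
gripper_width: 0.218
```

```bash
python3 - <<'E'
from h import *
sn();snap('wrist','w11.png')
E
```

```text
s,n,z 0.156 0.5192 0.0384 F s,n,z 0.45 0.15 -0.04 w 0.21794073878091516 t 15.75 tool y [ 0.122 -0.993  0.001]
```

View pics/w11.png

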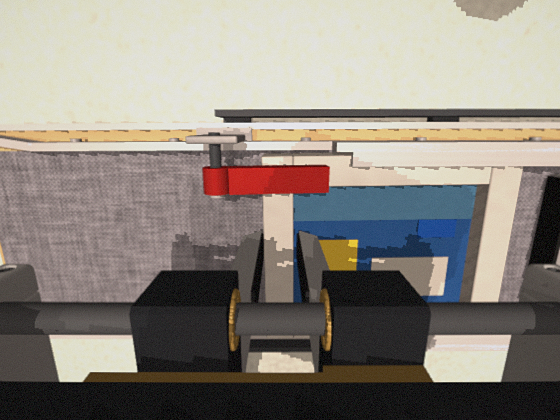

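>>> {"method": "step_arm", "body": {
  "steps": [
    [[0, 0, 0], [0, 0.012, 0], 0.22],
    [[0, 0, 0], [0, 0.027, 0], 0.22],
    [[0, 0, 0], [0, 0.042, 0], 0.22],
    [[0, 0, 0], [0, 0.057, 0], 0.22],
    [[0, 0, 0], [0, 0.072, 0], 0.22],
    [[0, 0, 0], [0, 0.085, 0], 0.22],
    [[0, 0, 0], [0, 0.095, 0], 0.22],
    [[0, 0, 0], [0, 0.1, 0], 0.22],
    [[0, 0, 0], [0, 0.1, 0], 0.22]
  ]
}}

```text
clock: 16.92
tcp_pos: [0.5381, -0.1213, 0.0385]
orientation: [-0.043, -0.706, -0.043, 0.706]
force: [0.5, -0.6, 0.5]
gripper_width: 0.219
```

```bash
python3 - <<'E'
from h import *
import pickle
sn();pickle.dump(cams.camera_info('wrist'),open('w12.pkl','wb'));im=snap('wrist','w12.png')[:,:,::-1]
cv2.imwrite('pics/c14.png',cv2.resize(im[100:300,150:560],None,fx=1.9,fy=1.9,interpolation=cv2.INTER_CUBIC))
E
```

```text
s,n,z 0.186 0.5193 0.0385 F s,n,z 0.64 0.42 0.48 w 0.21870403128492683 t 16.925 tool y [ 0.122 -0.993  0.001]
```

View pics/c14.png

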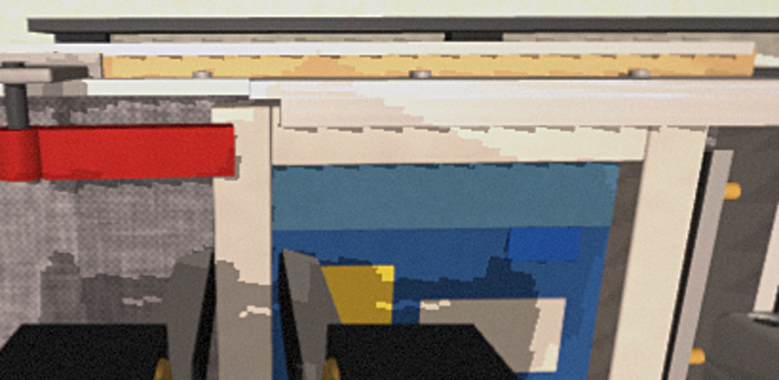

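Nearly at the pad; small steps now.

>>> {"method": "step_arm", "body": {
  "steps": [
    [[0, 0, 0], [0, 0.003, 0], 0.22],
    [[0, 0, 0], [0, 0.007, 0], 0.22],
    [[0, 0, 0], [0, 0.01, 0], 0.22],
    [[0, 0, 0], [0, 0.013, 0], 0.22],
    [[0, 0, 0], [0, 0.013, 0], 0.22]
  ]
}}

```text
clock: 17.6
tcp_pos: [0.5386, -0.125, 0.0385]
orientation: [-0.043, -0.706, -0.043, 0.706]
force: [0.5, 5.1, 0.1]
gripper_width: 0.221
```

>>> {"method": "step_arm", "body": {
  "steps": [
    [[0, 0, 0], [0, 0.003, 0], 0.22],
    [[0, 0, 0], [0, 0.006, 0], 0.22],
    [[0, 0, 0], [0, 0.006, 0], 0.22]
  ]
}}

```text
clock: 17.98
tcp_pos: [0.5389, -0.1264, 0.0385]
orientation: [-0.043, -0.706, -0.043, 0.706]
force: [0.7, 6.2, 0.0]
gripper_width: 0.218
```

```bash
python3 - <<'E'
from h import *
sn()
im=snap('wrist','w13.png')[:,:,::-1]
cv2.imwrite('pics/c15.png',cv2.resize(im[100:300,150:560],None,fx=1.9,fy=1.9,interpolation=cv2.INTER_CUBIC))
E
```

```text
s,n,z 0.1911 0.5195 0.0385 F s,n,z -6.11 1.49 0.04 w 0.2183783725550949 t 17.975 tool y [ 0.122 -0.993  0.   ]
```

View pics/c15.png

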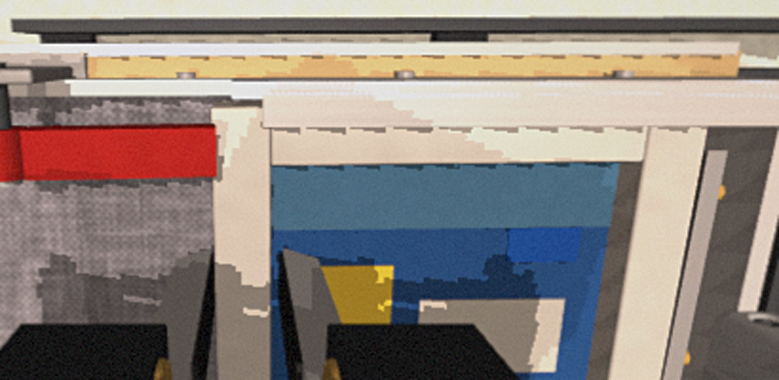

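>>> {"method": "step_arm", "body": {
  "steps": [
    [[0, 0, 0], [0, 0.0025, 0], 0.22],
    [[0, 0, 0], [0, 0.004, 0], 0.22],
    [[0, 0, 0], [0, 0.004, 0], 0.22]
  ]
}}

```text
clock: 18.4
tcp_pos: [0.5391, -0.127, 0.0385]
orientation: [-0.043, -0.706, -0.043, 0.706]
force: [0.9, 7.0, 0.7]
gripper_width: 0.219
```

```bash
python3 - <<'E'
from h import *
sn()
im=snap('wrist','w14.png')[:,:,::-1]
cv2.imwrite('pics/c16.png',cv2.resize(im[140:220,150:350],None,fx=4,fy=4,interpolation=cv2.INTER_CUBIC))
E
```

```text
s,n,z 0.1917 0.5196 0.0385 F s,n,z -6.88 1.73 0.67 w 0.21893372265959551 t 18.4 tool y [ 0.122 -0.993 -0.001]
```

View pics/c16.png

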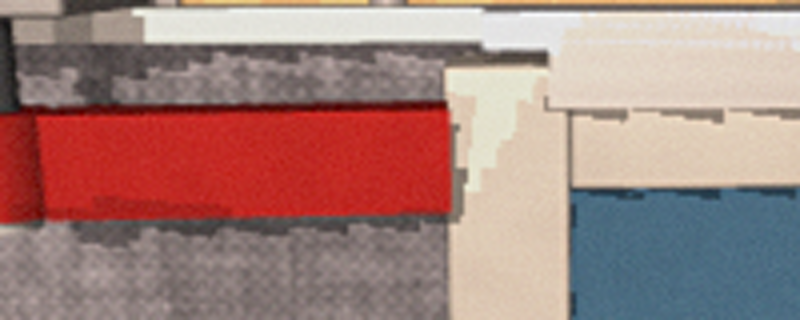

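>>> {"method": "step_arm", "body": {
  "steps": [
    [[0, 0, 0], [0, 0.003, 0], 0.22],
    [[0, 0, 0], [0, 0.006, 0], 0.22],
    [[0, 0, 0], [0, 0.006, 0], 0.22]
  ]
}}

```text
clock: 18.82
tcp_pos: [0.5394, -0.1281, 0.0385]
orientation: [-0.043, -0.706, -0.044, 0.706]
force: [0.4, 8.8, 1.0]
gripper_width: 0.219
```

```bash
python3 - <<'E'
from h import *
sn()
im=snap('wrist','w15.png')[:,:,::-1]
cv2.imwrite('pics/c17.png',cv2.resize(im[140:220,150:350],None,fx=4,fy=4,interpolation=cv2.INTER_CUBIC))
E
```

```text
s,n,z 0.1929 0.5198 0.0385 F s,n,z -8.7 1.47 1.05 w 0.219273779585391 t 18.825 tool y [ 0.122 -0.993 -0.002]
```

View pics/c17.png

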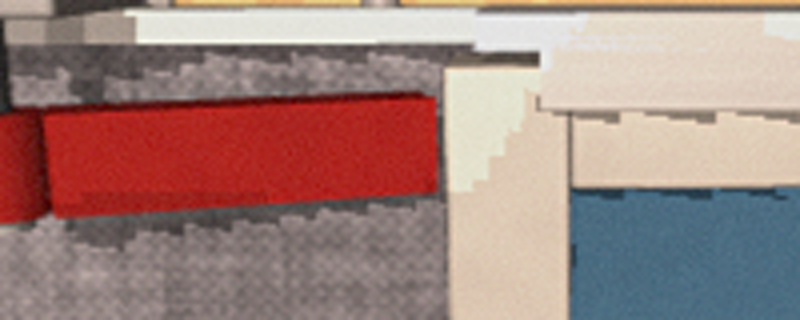

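>>> {"method": "step_arm", "body": {
  "steps": [
    [[0, 0, 0], [0, -0.005, 0], 0.22],
    [[0, 0, 0], [0, -0.01, 0], 0.25],
    [[0, 0, 0], [0, -0.012, 0], 0.35],
    [[0, 0, 0], [0, -0.012, 0], 0.4],
    [[0, 0, 0], [0, -0.012, 0], 0.4]
  ]
}}

```text
clock: 19.5
tcp_pos: [0.5389, -0.1247, 0.0385]
orientation: [-0.043, -0.706, -0.044, 0.706]
force: [0.1, 0.5, -0.4]
gripper_width: 0.398
```

```bash
python3 - <<'E'
from h import *
sn()
im=snap('wrist','w16.png')[:,:,::-1]
cv2.imwrite('pics/c18.png',cv2.resize(im[100:300,150:560],None,fx=1.9,fy=1.9,interpolation=cv2.INTER_CUBIC))
E
```

```text
s,n,z 0.1895 0.5197 0.0385 F s,n,z -0.51 0.17 -0.43 w 0.3982890431347524 t 19.5 tool y [ 0.122 -0.993 -0.002]
```

View pics/c18.png

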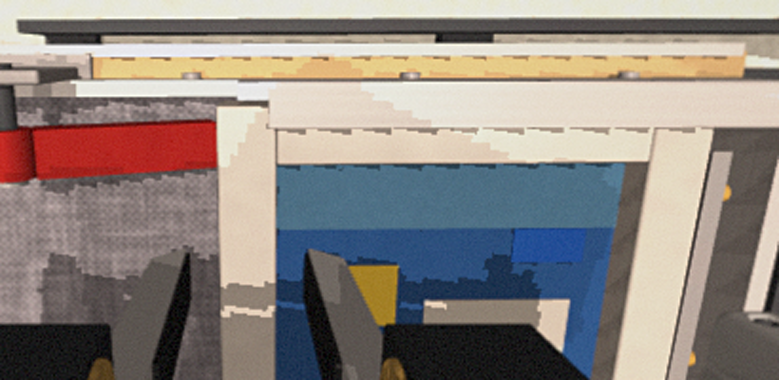

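>>> {"method": "step_arm", "body": {
  "steps": [
    [[0, 0, 0], [-0.05, 0, 0], 0.4],
    [[0, 0, 0], [-0.15, 0, 0], 0.4],
    [[0, 0, 0], [-0.3, 0, 0], 0.4],
    [[0, 0, 0], [-0.5, 0.0, 0.1], 0.4],
    [[0, 0, 0], [-0.6, 0, 0.25], 0.4],
    [[0, 0, 0], [-0.6, 0, 0.3], 0.4],
    [[0, 0, 0], [-0.6, 0, 0.3], 0.4],
    [[0, 0, 0], [-0.6, 0, 0.3], 0.4]
  ]
}}

```text
clock: 20.55
tcp_pos: [0.4501, -0.1358, 0.2177]
orientation: [-0.042, -0.705, -0.044, 0.706]
force: [0.0, -0.5, 0.1]
gripper_width: 0.397
```

```bash
python3 - <<'E'
from h import *
import pickle
sn();pickle.dump(cams.camera_info('wrist'),open('w17.pkl','wb'));im=snap('wrist','w17.png')[:,:,::-1]
im2=snap('side','side17.png')[:,:,::-1]
cv2.imwrite('pics/c19.png',cv2.resize(im[20:220,150:560],None,fx=1.9,fy=1.9,interpolation=cv2.INTER_CUBIC))
cv2.imwrite('pics/c20.png',cv2.resize(im2[140:240,250:370],None,fx=6,fy=6,interpolation=cv2.INTER_CUBIC))
E
```

```text
s,n,z 0.1896 0.4302 0.2177 F s,n,z 0.5 -0.02 0.09 w 0.3970588010083188 t 20.55 tool y [ 0.122 -0.993 -0.002]
```

View pics/w17.png

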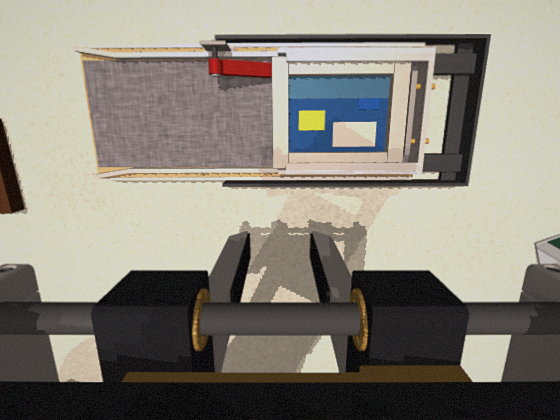

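View pics/c20.png

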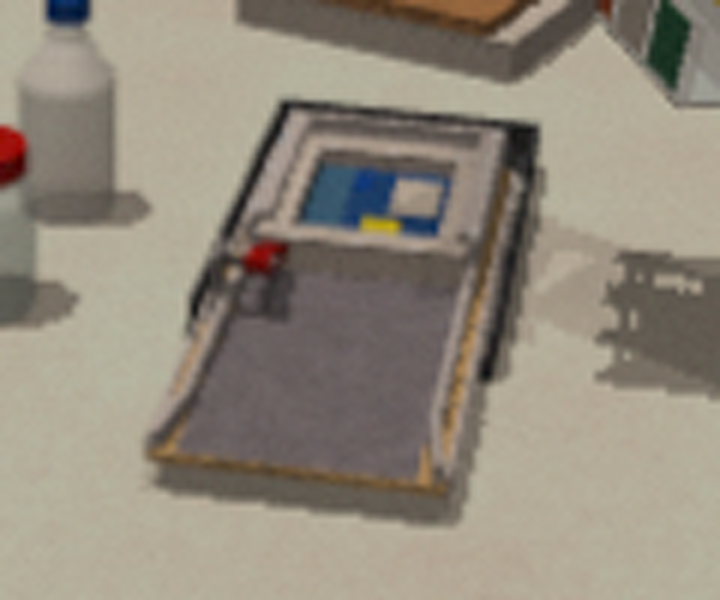

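```bash
python3 - <<'E'
from h import *
import pickle
im=cv2.imread('pics/w17.png');cv2.imwrite('pics/c21.png',cv2.resize(im[40:100,195:295],None,fx=8,fy=8,interpolation=cv2.INTER_CUBIC))
im=cv2.imread('pics/w1.png');cv2.imwrite('pics/c22.png',cv2.resize(im[70:120,320:400],None,fx=8,fy=8,interpolation=cv2.INTER_CUBIC))
E
```

```text
(no output)
```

View pics/c21.png

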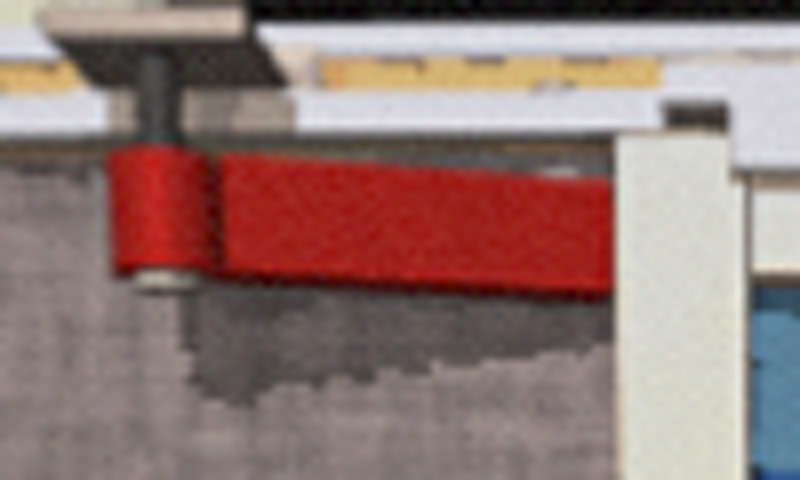

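View pics/c22.png

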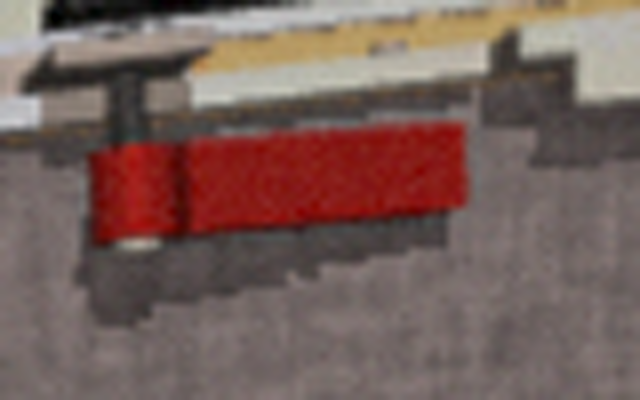

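```bash
python3 - <<'E'
from h import *
import pickle
def z(pk,uv,nv):
    i=pickle.load(open(pk,'rb'));c,d=ray(i,[uv]);d=d[0];X=c+d*((nv-c@N_)/(d@N_));return (X@E_).round(4),X[2].round(4)
g=lambda x,y,ox,oy:(x/8+ox-.44,y/8+oy-.44)
for nm,pk,ox,oy,hi,tip in(('now','w17.pkl',195,40,[(218,155),(218,280)],[(612,180),(612,295)]),('start','w1.pkl',320,70,[(187,143),(187,235)],[(465,123),(467,208)])):
    for k,nv in((0,.573),(1,.559)):
        a=z(pk,g(*hi[k],ox,oy),nv);b=z(pk,g(*tip[k],ox,oy),nv);print(nm,a,b,'slope',np.arctan2(b[1]-a[1],b[0]-a[0]).round(3))
i=pickle.load(open('w17.pkl','rb'))
# picture bars inner window corners in w17
print(proj(i,[[*(E_[:2]*s+N_[:2]*n),.046] for s in(.183,.333) for n in(.459,.579)]).round(1))
im=cv2.imread('pics/w17.png');cv2.imwrite('pics/c23.png',cv2.resize(im[35:185,265:445],None,fx=4.4,fy=4,interpolation=cv2.INTER_CUBIC))
E
```

```text
now (np.float64(0.1294), np.float64(0.0574)) (np.float64(0.1797), np.float64(0.0416)) slope -0.304
now (np.float64(0.1275), np.float64(0.0511)) (np.float64(0.1795), np.float64(0.0382)) slope -0.243
start (np.float64(0.1313), np.float64(0.0524)) (np.float64(0.1827), np.float64(0.0333)) slope -0.356
start (np.float64(0.1313), np.float64(0.0481)) (np.float64(0.1817), np.float64(0.0361)) slope -0.234
[[274.6 167.9]
 [274.   55.1]
 [403.9 167.8]
 [415.1  55. ]]
```

View pics/c23.png

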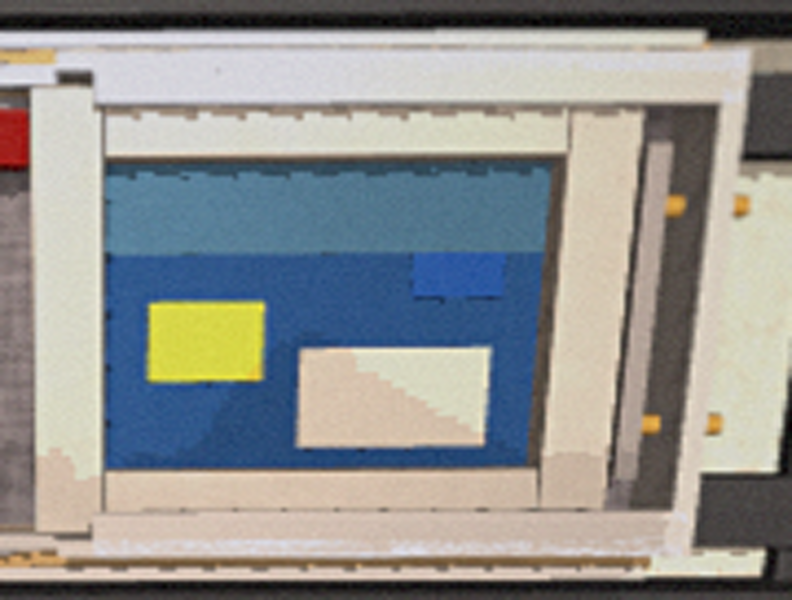

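```bash
python3 - <<'E'
from h import *
snap('top','top18.png')
for a,b in(('side0.png','side17.png'),('top0.png','top18.png')):
    for f in(a,b):
        im=cv2.imread('pics/'+f).astype(int);m=((im[:,:,2]>2.0*im[:,:,1])&(im[:,:,2]>2*im[:,:,0])&(im[:,:,2]>60)).astype(np.uint8)
        k,l,st,ce=cv2.connectedComponentsWithStats(m)
        print(f,[(st[j].tolist(),ce[j].round(2).tolist()) for j in range(1,k) if st[j][4]>8 and (280<ce[j][0]<400)])
A=cv2.imread('pics/side0.png')[165:205,275:325];B=cv2.imread('pics/side17.png')[165:205,275:325]
cv2.imwrite('pics/c24.png',np.hstack([cv2.resize(x,None,fx=8,fy=8,interpolation=cv2.INTER_CUBIC) for x in(A,B)]))
i=cams.camera_info('side')
s0,z0,L=.124,.056,.06
for q in(0,.06,.15,.27):
    t=-.29+q;print(q,proj(i,[[*(E_[:2]*(s0+L*np.cos(t))+N_[:2]*.566),z0+L*np.sin(t)]]).round(1))
E
```

```text
side0.png [([368, 106, 6, 11, 33], [370.15, 110.52]), ([349, 130, 5, 11, 25], [350.88, 134.12]), ([290, 180, 8, 6, 27], [293.52, 182.15]), ([292, 250, 37, 28, 666], [310.01, 262.17])]
side17.png [([368, 106, 5, 11, 32], [370.19, 110.66]), ([349, 129, 5, 12, 26], [350.88, 133.96]), ([290, 180, 8, 6, 24], [293.38, 182.25]), ([292, 250, 37, 27, 659], [309.89, 262.06])]
top0.png [([354, 117, 25, 24, 467], [366.04, 128.57]), ([370, 194, 18, 6, 70], [378.63, 196.26]), ([364, 196, 4, 5, 17], [365.59, 197.94])]
top18.png [([354, 117, 25, 24, 470], [366.0, 128.65]), ([370, 194, 18, 6, 86], [378.19, 196.48]), ([364, 196, 4, 5, 19], [365.58, 197.89])]
0 [[294.8 180.1]]
0.06 [[294.9 179.1]]
0.15 [[295.  177.5]]
0.27 [[295.1 175.6]]
```

View pics/c24.png

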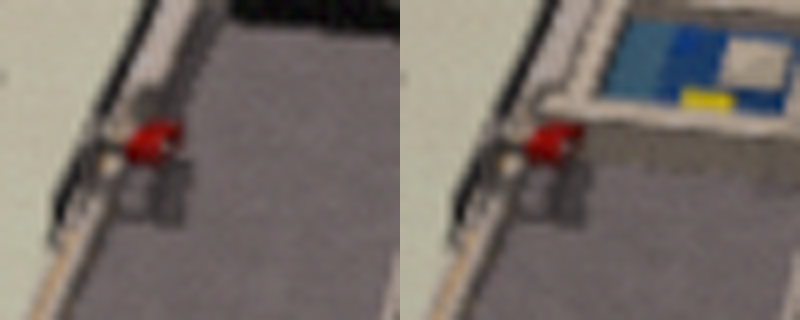

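```bash
python3 -c "
from h import *
print(workorder.sign_off())"
```

```text
the job is handed in; nothing more can be done
None
```

The blue picture is packed: it slid in between the rails and the red catch dropped behind it. I let go and handed the job in at about 20.6 s of the 58 s allowed; hand-in gives no verdict.

**What I did:** I pinched the rear bar, laid the picture flat at the entry point and opened the fingers slightly. I then pushed the frame in with the outer finger. The catch fell at about 8.7 N of push, measured at the wrist. The set-down contact was about 5 N by the same sensor.

**Last checks:**
- **Catch:** in the side camera its red patch is in the same place as at the start (within about 0.1 px), so it is right down. A rougher angle estimate from the wrist camera only agreed to within about 0.05 rad.
- **Picture:** in the last wrist-camera view it lies flat and straight under the lips, with its rear edge against the catch. I judged its final position from that view and did not measure it.
- **Gripper:** the fingers are open, raised and clear of everything.
- **Other objects:** the sunset picture and the jar have not moved in the images. I did not measure the pyramid and bottle again at the end, but the arm never touched them as far as the images and force readings show.

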